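Move the two slim tool holders from the spring-clip strip to the stand

TASK

Pull the two tall slim tool holders out of the sprung clip strip, one at a time, and stand each upright in its own compartment of the open two-compartment metal stand, the first standing there and let go before the second leaves its clip. Leave the short stout holder in its clip.

Things in the scene. Friction and masses are not known exactly. Their poses are not given: they have to be found in the camera images.
- slim_a_mid (a point): A tall slim dark steel tool holder, 96 mm high, 90 g, upright in a spring clip, foot 5 mm above the bench. Point: on its axis, half-way up; z up; in the clip y runs along the strip, x across it. Barrel 20 mm in diameter from 12 mm below the point to the top; below it a 14 mm neck and a 20 mm ball with a flat foot. Grip it 10 to 25 mm above the point, fingers closing across the strip.
- slim_b_mid (a point): The second slim holder, same as the first; either may go first. Two sprung jaws, at its two sides along the strip and 31 mm high over the bench, hold each holder's neck above the ball. Straight up, about 8 to 15 N frees it within 10 mm, slight drag to 20 mm; 40 mm up it is clear of the jaws. The strip is fixed, 70 x 190 mm, with three clips in a row 55 mm apart; which holder is in which varies.
- stout_mid (a point): The short stout dark steel holder, 64 mm high with a 32 mm wide barrel, in the third clip of the same strip; the point is on its axis, half-way up (32 mm above its foot). It stays in its clip.
- stand: Fixed open aluminium stand, 48 mm (x) by 92 mm (y) by 30 mm high: two compartments, 40 x 40 mm inside, side by side along its y, centres 22 mm either side of the middle; walls 4 mm, floor 4 mm above the bench. Origin: centre of the underside, on the bench; z up. A slim holder standing in it has its mid point 52 mm above the bench.

How it is judged:
By the outcome, as a careful person would: the job done as asked, in the order asked, and still so for the second after the job is handed in, with the robot touching nothing.
It also fails if it takes over 61 s, if anything falls off the work surface, if the arm or the gripper's body presses on something with over 40 N, if the wrist force passes 120 N, or if a joint passes its speed limit or range.

ROBOT

A 6-joint arm with a two-finger parallel gripper is mounted at the origin on the work surface. World frame = base frame: x ahead of the robot, y to its left, z up, the work surface at z = 0. Lengths are in m, angles in rad, forces in N, time in s.
With the tool pointing down it reaches from about 0.4 to 0.825 m from the base axis. Payload 7 kg.
Tool frame: the origin (TCP) lies midway between the tips of the shut fingers; the grasp point (between the pads) lies 19 mm behind it (r.tcp_to_grasp is the distance from the TCP to the grasp point, in m); z points along the fingers, y is the line along which they close (so a half turn about z gives the same grasp; the last joint's range is limited). The gripper opens to 85 mm and grips with 20 to 120 N. Pads are 22 mm wide; open, the fingers measure 114 mm over their backs; the gripper's body (76 mm by 85 mm) begins 54 mm behind the grasp point. The pads swing forward as they close: fully open they stand 13 mm farther back than shut.
Start: joints at [1.587, 0.359, 0.012, 0, -1.224, -0.288], TCP at [0.181, 0.65, 0.231] pointing down, gripper open.
Joint ranges: [-3.07, 3.07], [-1.43, 2.12], [-1.02, 1.25], [-3.03, 1.67], [-3.05, -0], [-3.03, 3.03]. Speed limits (rad/s): [2.39, 2.39, 3.01, 3.14, 3.14, 3.14].

INTERFACE

Orientations are given as [roll, pitch, yaw] about the fixed x, y, z axes, in that order (R = Rz(yaw) Ry(pitch) Rx(roll)).
In Python, from station import r gives the robot as it stands.
- The arm moves only by the tool step_arm, never from a script. Its argument "increments" is a list of rows, each a list of 3 entries, a list of its own where there are three numbers: the shift along the tool's x, y, z in mm, then the turn, a rotation vector about the tool's x, y, z in rad, then the finger opening in mm, from 0 to 85.4. In form: [[[x, y, z], [rx, ry, rz], fingers], ...]. A call has 1 to 5 rows; each row shifts and turns the commanded pose from where the row before left it, along the tool's axes as they then stand; what a row does not reach is not made up. A row lasts 1/12 s, in which the tool goes at most 41.7 mm and 7.16 degrees, less where a joint would pass 70% of its speed; a pose out of reach is approached as far as the arm can. A call is refused whole if a number of a shift passes 41.7 or a number of a turn 0.125, either way. A call with a gripper value outside its range is refused whole. The fingers move at their own pace and stop on an object; the grip force is fixed at half the most. Time passes only in rows, so rows that do not move let the fingers close. It gives the time, the measured TCP pose, the force, the opening and the grip force at its end, in the units of the state.
- r.sense(): the state, without advancing time (a new reading comes with each control period).
- r.get_image(name): name is "side" or "top"; returns a dict with "pixels" (400x640x3 uint8, red, green, blue), "intrinsics" (3x3 intrinsics, pixels), "eye" and "orientation" of the camera in the world. Camera axes: x right, y down, z forward; pixel columns grow to the right and rows downward; lengths in m; the calibration is good to about 2 mm. A picture is of the moment at which its call begins. There is no depth.
- r.finish_job(): hands the job in; it is judged then, once.
The state is a dict: "time": time; "joints": joint angles; "joint_velocities": joint speeds; "joint_torque": joint torques, N m; "eef_pos": TCP position; "tool_rot": TCP orientation; "wrist_force": force on the tool from outside, world axes, zero at the start; "moment": the same for the moment, N m; "finger_gap": opening from 0.0 (shut) to 1.0 (fully open); "grasp_force": force on a finger pad.
Only numpy, scipy, OpenCV 4.12 (cv2) and the standard library are available. Lean on these libraries where they do the work, as an engineer would, in place of code of your own. Each camera call takes 0.05 s, during which the arm holds its last target. There are 200 camera calls.

## Working session

There is one attempt and no reset: what is moved stays moved. The work goes in short steps, Python scripts to look and compute and a tool call to move; the robot and the scene stay as the last step left them, time stands still between calls to the robot, and variables do not carry over. Pictures are saved under pics/ and viewed, at most 10 in all, crops included, and the job is handed in when it is done.

Besides the shell and the picture viewer there is one more tool, called after "Call:" as a command line: name --argument value ..., lists and objects as JSON in quotes. step_arm: Moves the arm, as the interface text tells. Its arguments: {"type":"object","properties":{"increments":{"type":"array"}},"required":["increments"]}

```bash
mkdir -p pics
cat > h.py <<'E'
import numpy as np, cv2, json
from scipy.spatial.transform import Rotation as R
from station import r
def snap(n,f):
    d=r.get_image(n); cv2.imwrite(f,cv2.cvtColor(np.array(d["pixels"]),cv2.COLOR_RGB2BGR))
    return d
E
python3 - <<'E'
from h import *
s=r.sense(); print({k:np.round(v,3).tolist() for k,v in s.items()})
for n in("top","side"):
    d=snap(n,f"pics/{n}0.png"); print(n,d["intrinsics"],d["eye"],d["orientation"])
E
```

```text
{'time': 0.0, 'joints': [1.587, 0.359, 0.011, -0.0, -1.224, -0.288], 'joint_velocities': [-0.002, -0.0, -0.001, -0.001, -0.0, -0.0], 'joint_torque': [-0.0, -58.331, 29.341, 6.936, -0.006, 0.0], 'eef_pos': [0.181, 0.65, 0.23], 'tool_rot': [3.14, -0.0, -0.272], 'wrist_force': [-0.32, 0.36, 1.02], 'moment': [-0.05, 0.012, 0.037], 'grasp_force': 0.0, 'finger_gap': 0.998}
top [[394.42538618   0.         323.65441142]
 [  0.         394.42538618 203.29101217]
 [  0.           0.           1.        ]] [0.40871585 0.00666154 0.81231962] [-2.98155757 -0.02927178 -1.5712894 ]
side [[478.40375074   0.         323.48488934]
 [  0.         478.40375074 202.8397126 ]
 [  0.           0.           1.        ]] [ 0.1471861  -0.36155136  0.59431452] [-2.33205625  0.01545773 -0.84430195]
```

View pics/top0.png

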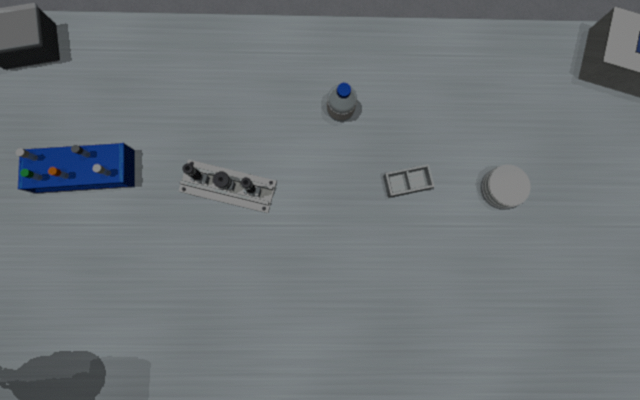

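View pics/side0.png

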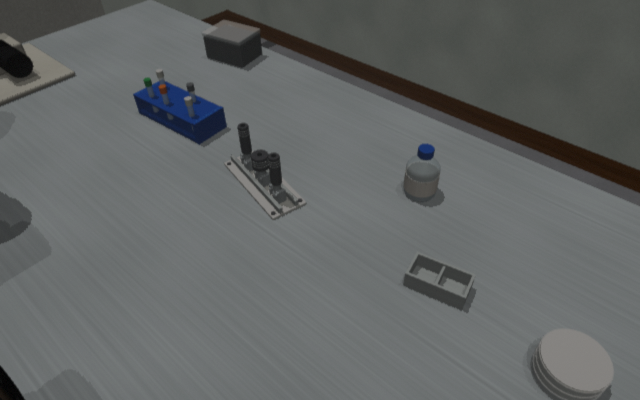

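The strip is at about (228,186) in top and (263,180) in side. The slim holders are in the outer clips and the stout one in the middle. The stand is at (409,181) in top and (439,280) in side. I'll take enlarged crops next.

Run:
```python
from h import *
t=cv2.imread("pics/top0.png");s=cv2.imread("pics/side0.png")
def c(im,x,y,w,h,k):
    return cv2.resize(im[y:y+h,x:x+w],None,fx=k,fy=k,interpolation=cv2.INTER_CUBIC)
g=lambda a:cv2.convertScaleAbs(a,alpha=1.4,beta=15)
a=np.hstack([c(t,175,150,110,70,4),c(t,380,160,60,70,4)])   # 440+240
b=np.hstack([c(s,220,115,95,105,3),c(s,395,245,95,105,3)])
b=b[:, :570]; o=np.zeros((280+315,680,3),np.uint8); o[:280]=a; o[280:,:570]=b
cv2.imwrite("pics/crop0.png",g(o))
```

```text
(no output)
```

View pics/crop0.png

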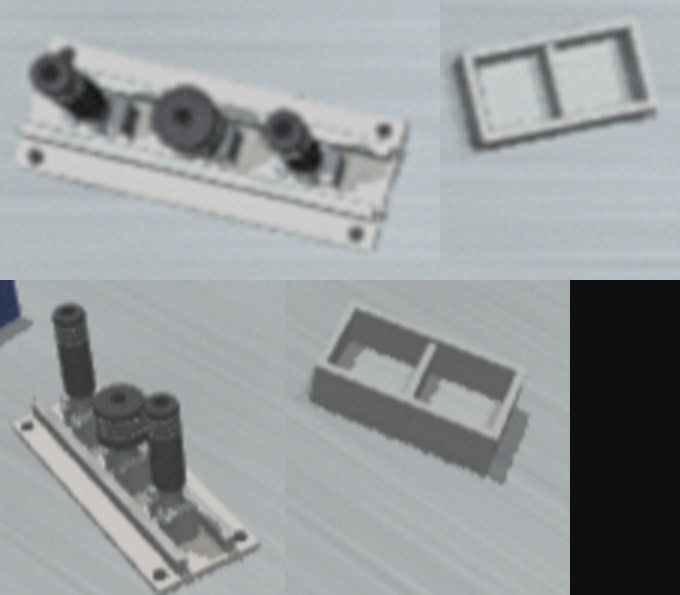

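Left and right slim tops are at (187.8,168.3) and (246.5,182.5) in top, and at (243,126) and (274,155.7) in side. The stout top is at (221,179.5) and (259.7,154.3). The stand's rim corners and the strip's screws are clear too. Next I triangulate.

```bash
cat >> h.py <<'E'
import pickle,os
def cam(d): 
    return (np.array(d["intrinsics"]),np.array(d["eye"]),R.from_euler("xyz",d["orientation"]).as_matrix())
def ray(c,p): 
    v=c[2]@np.linalg.solve(c[0],[p[0],p[1],1]); return c[1],v/np.linalg.norm(v)
def tri(obs):
    A=0;b=0
    for c,p in obs:
        e,v=ray(c,p);P=np.eye(3)-np.outer(v,v);A=A+P;b=b+P@e
    X=np.linalg.solve(A,b)
    return X,[np.linalg.norm(np.cross(X-ray(c,p)[0],ray(c,p)[1])) for c,p in obs]
def onz(c,p,z):
    e,v=ray(c,p); return e+v*(z-e[2])/v[2]
E
python3 - <<'E'
from h import *
T=cam(r.get_image("top"));S=cam(r.get_image("side"))
pickle.dump((T,S),open("cams.pkl","wb"))
P=dict(A=((187.75,168.25),(243,126)),B=((246.5,182.5),(274,155.7)),st=((221,179.5),(259.7,154.3)),
 s1=((184,189.25),(229,163.7)),s2=((264.25,208.5),(273,213.3)),s3=((271.25,182.75),(300,200.7)),
 c1=((384.3,174.3),(418.7,253.3)),c2=((428.3,165),(474.7,276.3)),c3=((434,187.5),(465,297.3)),c4=((390,197.5),(405,274.3)))
for k,(a,b) in P.items():
    X,e=tri([(T,a),(S,b)]);print(k,(X*1000).round(1),np.round(np.array(e)*1000,1), (1000*onz(T,a,.101 if k in"AB" else .03)).round(1),(1000*onz(S,b,.101 if k in "AB" else .03)).round(1))
E
```

```text
A [588.5 236.7  97. ] [0.2 0.2] [587.7 235.3 101. ] [584.8 232.  101. ]
B [561.6 127.5 100.1] [0.2 0.2] [561.6 127.2 101. ] [560.6 126.7 101. ]
st [574.2 181.5  68.3] [0. 0.] [582.7 190.5  30. ] [605.3 221.1  30. ]
s1 [567.2 272.1   3.6] [0.4 0.4] [562.3 263.2  30. ] [548. 244.  30.]
s2 [527.3 106.    4. ] [0.7 0.7] [524.  102.4  30. ] [510.   85.7  30. ]
s3 [581.8  92.7   3.4] [0.6 0.6] [576.6  89.5  30. ] [561.8  72.6  30. ]
c1 [ 598.8 -143.1   23.4] [2.2 2.2] [ 595.6 -140.3   30. ] [ 595.5 -146.8   30. ]
c2 [ 616.3 -232.5   25.7] [0.8 0.8] [ 615.8 -231.8   30. ] [ 612. -233.   30.]
c3 [ 568.4 -241.2   31.8] [0.2 0.2] [ 568.6 -241.5   30. ] [ 570.  -240.9   30. ]
c4 [ 549.  -152.3   27.3] [1.4 1.4] [ 547.5 -150.7   30. ] [ 548.4 -154.1   30. ]
```

Call:
step_arm --increments '[[[0, 0, 0], [0, 0, 0.1025], 85], [[0, 0, 0], [0, 0, 0.1025], 85], [[0, 0, 0], [0, 0, 0.1025], 85], [[0, 0, 0], [0, 0, 0.1025], 85], [[0, 0, 0], [0, 0, 0.1025], 85]]'

```text
time: 0.62
eef_pos: [0.1812, 0.65, 0.231]
tool_rot: [3.141, -0.0, -0.789]
wrist_force: [0.0, -0.2, 0.1]
finger_gap: 0.995
grasp_force: 0.0
```

Call:
step_arm --increments '[[[0, 0, 0], [0, 0, 0.1025], 85], [[0, 0, 0], [0, 0, 0.1025], 85], [[0, 0, 0], [0, 0, 0.1025], 85], [[0, 0, 0], [0, 0, 0.1025], 85], [[0, 0, 0], [0, 0, 0.1025], 85]]'

```text
time: 1.03
eef_pos: [0.1812, 0.65, 0.231]
tool_rot: [3.141, -0.0, -1.302]
wrist_force: [-0.5, -0.1, 0.3]
finger_gap: 0.995
grasp_force: 0.0
```

Call:
step_arm --increments '[[[0, 0, 0], [0, 0, 0.1025], 85], [[0, 0, 0], [0, 0, 0.1025], 85], [[0, 0, 0], [0, 0, 0.1025], 85], [[0, 0, 0], [0, 0, 0.1025], 85], [[0, 0, 0], [0, 0, 0.1025], 85]]'

```text
time: 1.45
eef_pos: [0.1812, 0.6501, 0.231]
tool_rot: [-3.142, -0.001, -1.814]
wrist_force: [-0.8, -0.1, -0.1]
finger_gap: 1.002
grasp_force: 0.0
```

Call:
step_arm --increments '[[[20.9, -24.7, 0], [0, 0, 0], 85], [[20.9, -24.7, 0], [0, 0, 0], 85], [[20.9, -24.7, 0], [0, 0, 0], 85], [[20.9, -24.7, 0], [0, 0, 0], 85], [[20.9, -24.7, 0], [0, 0, 0], 85]]'

```text
time: 1.87
eef_pos: [0.2771, 0.5181, 0.2311]
tool_rot: [3.142, -0.0, -1.809]
wrist_force: [0.4, -0.0, -0.0]
finger_gap: 0.996
grasp_force: 0.0
```

Call:
step_arm --increments '[[[20.9, -24.7, 0], [0, 0, 0], 85], [[20.9, -24.7, 0], [0, 0, 0], 85], [[20.9, -24.7, 0], [0, 0, 0], 85], [[20.9, -24.7, 0], [0, 0, 0], 85], [[20.9, -24.7, 0], [0, 0, 0], 85]]'

```text
time: 2.28
eef_pos: [0.3724, 0.3873, 0.2314]
tool_rot: [3.142, 0.0, -1.809]
wrist_force: [-0.0, -0.2, 0.1]
finger_gap: 0.995
grasp_force: 0.0
```

Call:
step_arm --increments '[[[20.8, -24.6, 0], [0, 0, 0], 85], [[20.8, -24.6, 0], [0, 0, 0], 85], [[20.8, -24.6, 0], [0, 0, 0], 85], [[20.8, -24.6, 0], [0, 0, 0], 85], [[20.8, -24.6, 0], [0, 0, 0], 85]]'

```text
time: 2.7
eef_pos: [0.4674, 0.2572, 0.2314]
tool_rot: [-3.142, 0.0, -1.809]
wrist_force: [1.3, 0.6, 0.2]
finger_gap: 0.997
grasp_force: 0.0
```

Call:
step_arm --increments '[[[20.8, -24.6, 0], [0, 0, 0], 85], [[20.8, -24.6, 0], [0, 0, 0], 85], [[20.8, -24.6, 0], [0, 0, 0], 85], [[20.8, -24.6, 0], [0, 0, 0], 85], [[20.8, -24.6, 0], [0, 0, 0], 85]]'

```text
time: 3.12
eef_pos: [0.5624, 0.1271, 0.2313]
tool_rot: [3.142, 0.0, -1.809]
wrist_force: [-0.3, 0.8, -1.0]
finger_gap: 0.998
grasp_force: 0.0
```

Call:
step_arm --increments '[[[0, 0, 25], [0, 0, 0], 85], [[0, 0, 25], [0, 0, 0], 85], [[0, 0, 16], [0, 0, 0], 85], [[0, 0, 0], [0, 0, 0], 85], [[0, 0, 0], [0, 0, 0], 85]]'

```text
time: 3.53
eef_pos: [0.5615, 0.1282, 0.1649]
tool_rot: [3.14, -0.002, -1.809]
wrist_force: [-0.1, 0.3, 0.3]
finger_gap: 0.996
grasp_force: 0.0
```

Run:
```python
from h import *
snap("top","pics/t1.png");snap("side","pics/s1.png")
t=cv2.imread("pics/t1.png")[130:230,170:300];s=cv2.imread("pics/s1.png")[60:240,200:340]
o=np.zeros((560,800,3),np.uint8);o[:300,:390]=cv2.resize(t,None,fx=3,fy=3);o[:540,390:390+410]=cv2.resize(s,None,fx=3,fy=3)[:, :410]
cv2.imwrite("pics/c1.png",cv2.convertScaleAbs(o,alpha=1.4,beta=15)); print(r.sense()["eef_pos"])
```

```text
[0.56249267 0.12896997 0.16665908]
```

View pics/c1.png

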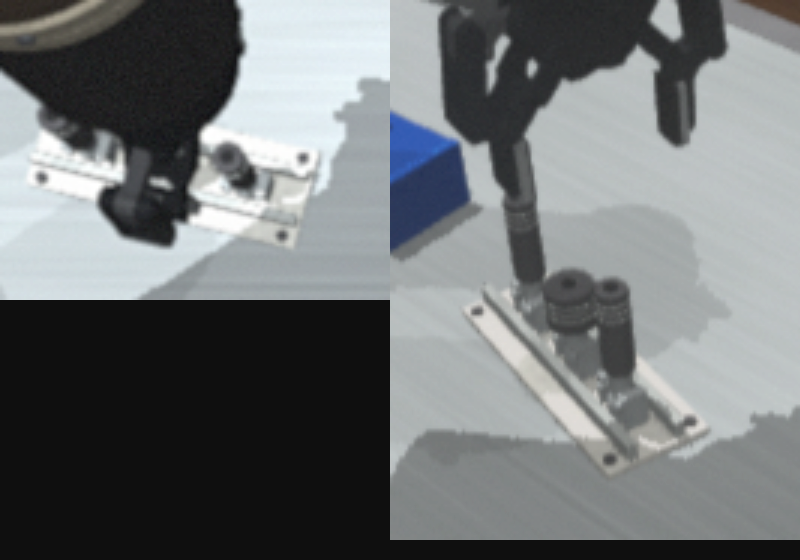

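The gripper is centred over the right-hand holder. In side, the fingertip midpoint (595,165 in the crop) lies on the extended holder axis through (612,288). I'll descend and close.

Call:
step_arm --increments '[[[1.5, 0, 23], [0, 0, 0], 85], [[0, 0, 23], [0, 0, 0], 85], [[0, 0, 23], [0, 0, 0], 85], [[0, 0, 23], [0, 0, 0], 85], [[0, 0, 10], [0, 0, 0], 85]]'

```text
time: 4.05
eef_pos: [0.5609, 0.1272, 0.0621]
tool_rot: [3.141, -0.0, -1.809]
wrist_force: [-0.9, -0.1, -0.5]
finger_gap: 1.0
grasp_force: 0.0
```

Call:
step_arm --increments '[[[0, 0, 10], [0, 0, 0], 85], [[0, 0, 1], [0, 0, 0], 85], [[0, 0, 0], [0, 0, 0], 60], [[0, 0, 0], [0, 0, 0], 45], [[0, 0, 0], [0, 0, 0], 35]]'

```text
time: 4.47
eef_pos: [0.5622, 0.1275, 0.0536]
tool_rot: [-3.14, 0.001, -1.809]
wrist_force: [0.3, -0.7, 0.5]
finger_gap: 0.596
grasp_force: 0.0
```

Call:
step_arm --increments '[[[0, 0, 0], [0, 0, 0], 28], [[0, 0, 0], [0, 0, 0], 24], [[0, 0, 0], [0, 0, 0], 20], [[0, 0, 0], [0, 0, 0], 10], [[0, 0, 0], [0, 0, 0], 0]]'

```text
time: 4.88
eef_pos: [0.5613, 0.1272, 0.053]
tool_rot: [-3.141, 0.0, -1.809]
wrist_force: [-2.4, 0.8, 5.9]
finger_gap: 0.218
grasp_force: 58.3
```

Call:
step_arm --increments '[[[0, 0, 0], [0, 0, 0], 0], [[0, 0, 0], [0, 0, 0], 0], [[0, 0, 0], [0, 0, 0], 0], [[0, 0, 0], [0, 0, 0], 0], [[0, 0, 0], [0, 0, 0], 0]]'

```text
time: 5.3
eef_pos: [0.5613, 0.1273, 0.053]
tool_rot: [-3.141, 0.0, -1.809]
wrist_force: [-2.2, 0.7, 5.9]
finger_gap: 0.218
grasp_force: 58.3
```

Call:
step_arm --increments '[[[0, 0, -3], [0, 0, 0], 0], [[0, 0, -4], [0, 0, 0], 0], [[0, 0, -4], [0, 0, 0], 0], [[0, 0, -5], [0, 0, 0], 0], [[0, 0, -6], [0, 0, 0], 0]]'

```text
time: 5.72
eef_pos: [0.5613, 0.127, 0.0747]
tool_rot: [3.141, -0.0, -1.809]
wrist_force: [-0.8, -0.1, 0.2]
finger_gap: 0.217
grasp_force: 60.0
```

Call:
step_arm --increments '[[[0, 0, -10], [0, 0, 0], 0], [[0, 0, -15], [0, 0, 0], 0], [[0, 0, -15], [0, 0, 0], 0], [[0, 0, -15], [0, 0, 0], 0], [[0, 0, -13], [0, 0, 0], 0]]'

```text
time: 6.13
eef_pos: [0.5624, 0.1273, 0.1453]
tool_rot: [-3.139, 0.002, -1.809]
wrist_force: [0.3, 0.4, -0.7]
finger_gap: 0.218
grasp_force: 60.0
```

Run:
```python
from h import *
snap("side","pics/s2.png")
s=cv2.imread("pics/s2.png")[40:240,200:360]
cv2.imwrite("pics/c2.png",cv2.convertScaleAbs(cv2.resize(s,None,fx=3,fy=3),alpha=1.4,beta=15)); print(r.sense()["eef_pos"])
```

```text
[0.56373589 0.12774669 0.14790873]
```

View pics/c2.png

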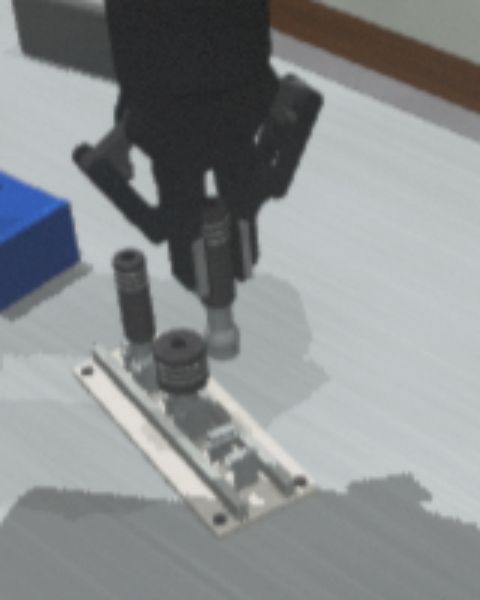

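The holder is out and upright, with its ball at (224,357) in the crop. The other two are untouched. Now to the far compartment.

Call:
step_arm --increments '[[[0, 0, 0], [0, 0, -0.0912], 0], [[0, 0, 0], [0, 0, -0.0912], 0], [[0, 0, 0], [0, 0, -0.0912], 0], [[0, 0, 0], [0, 0, -0.0912], 0], [[0, 0, 0], [0, 0, -0.0912], 0]]'

```text
time: 6.6
eef_pos: [0.562, 0.1272, 0.1437]
tool_rot: [-3.14, 0.0, -1.349]
wrist_force: [0.2, 0.7, -1.2]
finger_gap: 0.22
grasp_force: 60.0
```

Call:
step_arm --increments '[[[12, 2, 0], [0, 0, 0], 0], [[22, 3.4, 0], [0, 0, 0], 0], [[27, 4, 0], [0, 0, 0], 0], [[27, 4, 0], [0, 0, 0], 0], [[27, 4, 0], [0, 0, 0], 0]]'

```text
time: 7.02
eef_pos: [0.5695, 0.0095, 0.1434]
tool_rot: [-3.14, -0.0, -1.355]
wrist_force: [1.1, -0.2, -1.1]
finger_gap: 0.217
grasp_force: 60.0
```

Call:
step_arm --increments '[[[27, 4, 0], [0, 0, 0], 0], [[27, 4, 0], [0, 0, 0], 0], [[27, 4, 0], [0, 0, 0], 0], [[27, 4, 0], [0, 0, 0], 0], [[27, 4, 0], [0, 0, 0], 0]]'

```text
time: 7.43
eef_pos: [0.579, -0.1271, 0.1434]
tool_rot: [-3.14, -0.001, -1.355]
wrist_force: [0.7, -0.4, -1.9]
finger_gap: 0.214
grasp_force: 60.0
```

Call:
step_arm --increments '[[[27, 4, 0], [0, 0, 0], 0], [[27, 4, 0], [0, 0, 0], 0], [[20, 3, 0], [0, 0, 0], 0], [[14, 2.5, 0], [0, 0, 0], 0], [[0, 0, 0], [0, 0, 0], 0]]'

```text
time: 7.85
eef_pos: [0.5845, -0.2168, 0.1428]
tool_rot: [-3.141, -0.001, -1.357]
wrist_force: [-0.1, 0.4, -0.8]
finger_gap: 0.218
grasp_force: 60.1
```

Run:
```python
from h import *
snap("side","pics/s3.png");snap("top","pics/t3.png")
s=cv2.imread("pics/s3.png")[150:340,370:510];t=cv2.imread("pics/t3.png")[130:230,370:460]
o=np.zeros((570,790,3),np.uint8);o[:,:420]=cv2.resize(s,None,fx=3,fy=3);o[:400,425:785]=cv2.resize(t,None,fx=4,fy=4)
cv2.imwrite("pics/c3.png",cv2.convertScaleAbs(o,alpha=1.4,beta=15)); q=r.sense();print(q["eef_pos"],q["tool_rot"])
```

```text
[ 0.58443928 -0.21453289  0.14259732] [-3.14128512e+00 -7.45019262e-05 -1.35548694e+00]
```

View pics/c3.png

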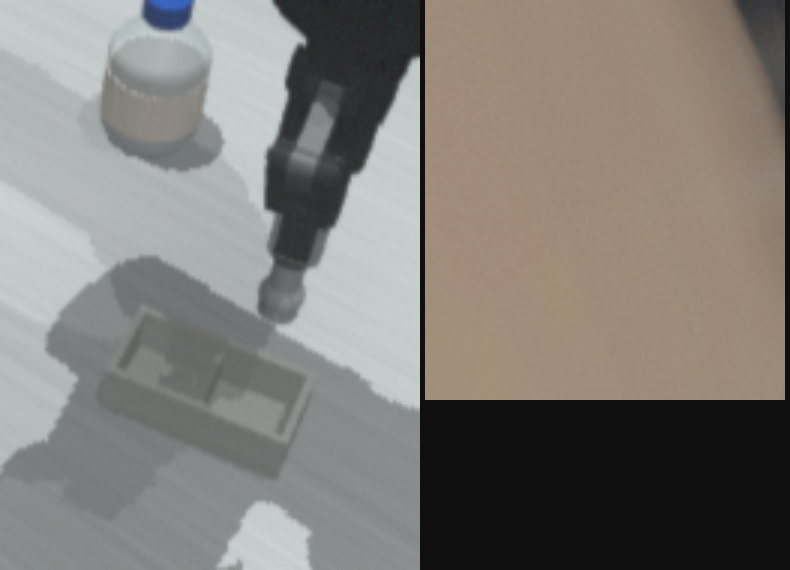

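The ball foot is at (278,322) in the crop, which is side (462.7,257.3). I'll check it against the calibration.

Run:
```python
from h import *
T,S=pickle.load(open("cams.pkl","rb"))
def pj(c,X): q=c[0]@c[2].T@(np.array(X)-c[1]); return (q[:2]/q[2])
for z in(.085,.09,.095,.1): print(z,pj(S,[.5847,-.2145,z]).round(1))
print(pj(S,[.5865,-.2138,.004]), (pj(S,[.5865,-.2138,.004])-[370,150])*3)
```

```text
0.085 [460.8 256.5]
0.09 [461.5 254.1]
0.095 [462.2 251.7]
0.1 [462.8 249.3]
[451.10229512 290.64311372] [243.30688536 421.92934115]
```

Call:
step_arm --increments '[[[0, -2, 10], [0, 0, 0], 0], [[0, 0, 18], [0, 0, 0], 0], [[0, 0, 20], [0, 0, 0], 0], [[0, 0, 18], [0, 0, 0], 0], [[0, 0, 10], [0, 0, 0], 0]]'

```text
time: 8.37
eef_pos: [0.5855, -0.2122, 0.0637]
tool_rot: [3.139, 0.001, -1.353]
wrist_force: [-0.8, 0.6, -0.7]
finger_gap: 0.217
grasp_force: 60.1
```

Call:
step_arm --increments '[[[0, 0, 4], [0, 0, 0], 0], [[0, 0, 2], [0, 0, 0], 0], [[0, 0, 1], [0, 0, 0], 0], [[0, 0, 1], [0, 0, 0], 0], [[0, 0, 0], [0, 0, 0], 0]]'

```text
time: 8.78
eef_pos: [0.5871, -0.2135, 0.0591]
tool_rot: [-3.14, -0.0, -1.353]
wrist_force: [-0.3, -0.3, -0.6]
finger_gap: 0.217
grasp_force: 60.1
```

Call:
step_arm --increments '[[[0, 0, 1], [0, 0, 0], 0], [[0, 0, 1], [0, 0, 0], 0], [[0, 0, 1], [0, 0, 0], 0], [[0, 0, 0], [0, 0, 0], 0]]'

```text
time: 9.12
eef_pos: [0.5865, -0.2136, 0.0553]
tool_rot: [-3.142, 0.0, -1.354]
wrist_force: [0.5, 0.0, -1.2]
finger_gap: 0.218
grasp_force: 60.1
```

Call:
step_arm --increments '[[[0, 0, 1], [0, 0, 0], 0], [[0, 0, 0], [0, 0, 0], 0], [[0, 0, 1], [0, 0, 0], 0], [[0, 0, 0], [0, 0, 0], 0]]'

```text
time: 9.45
eef_pos: [0.5865, -0.2135, 0.0531]
tool_rot: [3.141, 0.0, -1.353]
wrist_force: [0.2, -0.7, -1.1]
finger_gap: 0.222
grasp_force: 60.1
```

Call:
step_arm --increments '[[[0, 0, 1], [0, 0, 0], 0], [[0, 0, 0], [0, 0, 0], 0]]'

```text
time: 9.62
eef_pos: [0.5865, -0.2135, 0.0521]
tool_rot: [3.141, 0.0, -1.353]
wrist_force: [-0.3, -0.7, -1.1]
finger_gap: 0.219
grasp_force: 60.1
```

Call:
step_arm --increments '[[[0, 0, 0.7], [0, 0, 0], 0], [[0, 0, 0], [0, 0, 0], 0]]'

```text
time: 9.78
eef_pos: [0.5866, -0.2136, 0.052]
tool_rot: [-3.142, -0.0, -1.353]
wrist_force: [-2.1, -0.3, 2.8]
finger_gap: 0.219
grasp_force: 61.1
```

Call:
step_arm --increments '[[[0, 0, 0.7], [0, 0, 0], 0], [[0, 0, 0], [0, 0, 0], 0]]'

```text
time: 9.95
eef_pos: [0.5867, -0.2137, 0.052]
tool_rot: [-3.141, -0.001, -1.353]
wrist_force: [-3.5, 1.6, 8.5]
finger_gap: 0.216
grasp_force: 61.7
```

Contact at the expected height. Release and rise.

Call:
step_arm --increments '[[[0, 0, -1], [0, 0, 0], 0], [[0, 0, 0], [0, 0, 0], 22], [[0, 0, 0], [0, 0, 0], 28], [[0, 0, 0], [0, 0, 0], 40], [[0, 0, 0], [0, 0, 0], 60]]'

```text
time: 10.37
eef_pos: [0.5866, -0.2135, 0.0517]
tool_rot: [3.141, 0.0, -1.353]
wrist_force: [0.5, -0.3, 0.2]
finger_gap: 0.595
grasp_force: 0.0
```

Call:
step_arm --increments '[[[0, 0, 0], [0, 0, 0], 75], [[0, 0, 0], [0, 0, 0], 85], [[0, 0, 0], [0, 0, 0], 85], [[0, 0, -10], [0, 0, 0], 85], [[0, 0, -20], [0, 0, 0], 85]]'

```text
time: 10.78
eef_pos: [0.5849, -0.2133, 0.0803]
tool_rot: [3.137, 0.002, -1.354]
wrist_force: [-0.7, 0.0, -0.0]
finger_gap: 0.993
grasp_force: 0.0
```

Call:
step_arm --increments '[[[0, 0, -28], [0, 0, 0], 85], [[0, 0, -28], [0, 0, 0], 85], [[0, 0, -24], [0, 0, 0], 85], [[0, 0, 0], [0, 0, 0], 85], [[0, 0, 0], [0, 0, 0], 85]]'

```text
time: 11.2
eef_pos: [0.5876, -0.2136, 0.1646]
tool_rot: [-3.137, -0.001, -1.353]
wrist_force: [-0.4, 0.9, 0.2]
finger_gap: 0.996
grasp_force: 0.0
```

Run:
```python
from h import *
snap("side","pics/s4.png")
s=cv2.imread("pics/s4.png")[150:340,370:510]
cv2.imwrite("pics/c4.png",cv2.convertScaleAbs(cv2.resize(s,None,fx=3,fy=3),alpha=1.4,beta=15)); q=r.sense();print(q["eef_pos"],q["tool_rot"])
```

```text
[ 0.58669546 -0.21342806  0.16293255] [-3.13995797e+00 -1.83160839e-04 -1.35345419e+00]
```

View pics/c4.png

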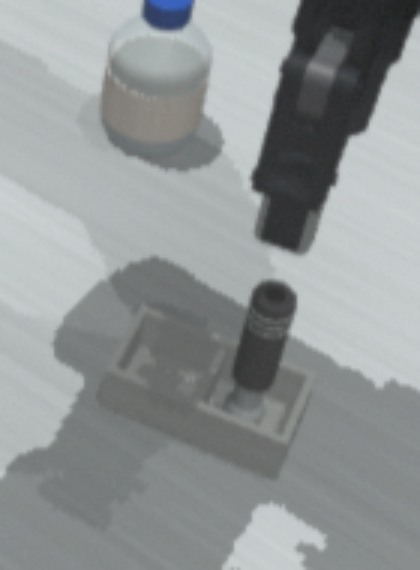

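The first holder stands upright in the right compartment, released (foot at about (245,405) in the crop). On to the second.

Call:
step_arm --increments '[[[-32, -7.1, 0], [0, 0, 0], 85], [[-32, -7.1, 0], [0, 0, 0], 85], [[-32, -7.1, 0], [0, 0, 0], 85], [[-32, -7.1, 0], [0, 0, 0], 85], [[-32, -7.1, 0], [0, 0, 0], 85]]'

```text
time: 11.67
eef_pos: [0.5857, -0.0484, 0.1608]
tool_rot: [3.139, 0.0, -1.354]
wrist_force: [-0.3, 0.3, 0.7]
finger_gap: 0.995
grasp_force: 0.0
```

Call:
step_arm --increments '[[[-32, -7.1, 0], [0, 0, 0], 85], [[-32, -7.1, 0], [0, 0, 0], 85], [[-32, -7.1, 0], [0, 0, 0], 85], [[-32, -7.1, 0], [0, 0, 0], 85], [[-32, -7.1, 0], [0, 0, 0], 85]]'

```text
time: 12.08
eef_pos: [0.5859, 0.1156, 0.1608]
tool_rot: [3.139, -0.0, -1.353]
wrist_force: [0.8, -0.4, 0.5]
finger_gap: 0.997
grasp_force: 0.0
```

Call:
step_arm --increments '[[[-30, -6.7, 0], [0, 0, 0], 85], [[-25, -5.6, 0], [0, 0, 0], 85], [[-25, -5.6, 0], [0, 0, 0], 85], [[-20, -4.5, 0], [0, 0, 0], 85], [[-17.3, -3.9, 0], [0, 0, 0], 85]]'

```text
time: 12.5
eef_pos: [0.5865, 0.2358, 0.1607]
tool_rot: [3.14, -0.001, -1.353]
wrist_force: [-0.0, -0.5, 0.2]
finger_gap: 0.997
grasp_force: 0.0
```

Call:
step_arm --increments '[[[0, 0, 0], [0, 0, 0.0912], 85], [[0, 0, 0], [0, 0, 0.0912], 85], [[0, 0, 0], [0, 0, 0.0912], 85], [[0, 0, 0], [0, 0, 0.0912], 85], [[0, 0, 0], [0, 0, 0.0912], 85]]'

```text
time: 12.92
eef_pos: [0.5868, 0.2342, 0.1609]
tool_rot: [3.14, -0.001, -1.814]
wrist_force: [0.2, 0.2, 0.2]
finger_gap: 0.995
grasp_force: 0.0
```

Call:
step_arm --increments '[[[0, 0, 0], [0, 0, 0], 85], [[0, 0, 0], [0, 0, 0], 85]]'

```text
time: 13.08
eef_pos: [0.5869, 0.2342, 0.1612]
tool_rot: [3.141, -0.001, -1.807]
wrist_force: [-0.5, 0.2, -0.6]
finger_gap: 0.997
grasp_force: 0.0
```

Run:
```python
from h import *
snap("side","pics/s5.png");q=r.sense();print(q["eef_pos"],q["tool_rot"])
s=cv2.imread("pics/s5.png")[50:240,190:340]
cv2.imwrite("pics/c5.png",cv2.convertScaleAbs(cv2.resize(s,None,fx=3,fy=3),alpha=1.4,beta=15))
```

```text
[0.58703362 0.23422846 0.16139101] [ 3.1409426e+00 -7.8393159e-04 -1.8063616e+00]
```

View pics/c5.png

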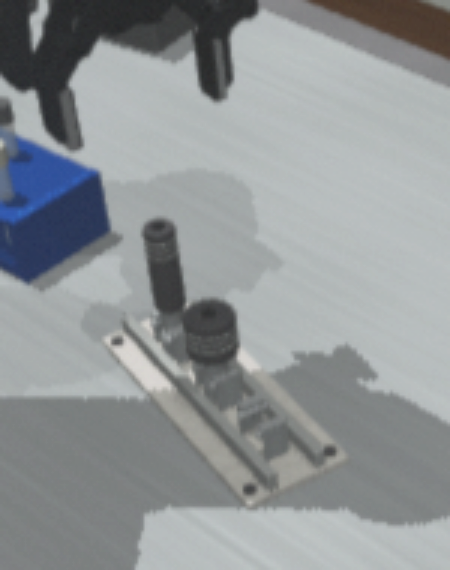

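The fingertip midpoint (145,123) lies on the second holder's axis line. Descend and grip as before.

Call:
step_arm --increments '[[[0, 0, 20], [0, 0, 0], 85], [[0, 0, 22], [0, 0, 0], 85], [[0, 0, 22], [0, 0, 0], 85], [[0, 0, 22], [0, 0, 0], 85], [[0, 0, 12], [0, 0, 0], 85]]'

```text
time: 13.55
eef_pos: [0.586, 0.2336, 0.0612]
tool_rot: [3.139, -0.002, -1.807]
wrist_force: [-0.5, -0.3, -0.6]
finger_gap: 0.992
grasp_force: 0.0
```

Call:
step_arm --increments '[[[0, 0, 8], [0, 0, 0], 85], [[0, 0, 2], [0, 0, 0], 85], [[0, 0, 0], [0, 0, 0], 60], [[0, 0, 0], [0, 0, 0], 45], [[0, 0, 0], [0, 0, 0], 35]]'

```text
time: 13.97
eef_pos: [0.588, 0.235, 0.0552]
tool_rot: [-3.14, 0.002, -1.809]
wrist_force: [0.0, 0.9, 0.0]
finger_gap: 0.599
grasp_force: 0.0
```

Call:
step_arm --increments '[[[0, 0, 0], [0, 0, 0], 28], [[0, 0, 0], [0, 0, 0], 24], [[0, 0, 0], [0, 0, 0], 20], [[0, 0, 0], [0, 0, 0], 10], [[0, 0, 0], [0, 0, 0], 0]]'

```text
time: 14.38
eef_pos: [0.5872, 0.2348, 0.0547]
tool_rot: [-3.141, 0.001, -1.809]
wrist_force: [-3.2, 0.9, 4.6]
finger_gap: 0.217
grasp_force: 58.4
```

Call:
step_arm --increments '[[[0, 0, 0], [0, 0, 0], 0], [[0, 0, 0], [0, 0, 0], 0], [[0, 0, 0], [0, 0, 0], 0]]'

```text
time: 14.63
eef_pos: [0.5872, 0.2347, 0.0547]
tool_rot: [-3.141, 0.0, -1.809]
wrist_force: [-3.1, 1.7, 5.8]
finger_gap: 0.218
grasp_force: 58.4
```

Call:
step_arm --increments '[[[0, 0, -3], [0, 0, 0], 0], [[0, 0, -4], [0, 0, 0], 0], [[0, 0, -4], [0, 0, 0], 0], [[0, 0, -5], [0, 0, 0], 0], [[0, 0, -6], [0, 0, 0], 0]]'

```text
time: 15.05
eef_pos: [0.5872, 0.2344, 0.0762]
tool_rot: [3.141, -0.0, -1.809]
wrist_force: [0.6, 2.4, -2.5]
finger_gap: 0.22
grasp_force: 59.8
```

Call:
step_arm --increments '[[[0, 0, -11], [0, 0, 0], 0], [[0, 0, -16], [0, 0, 0], 0], [[0, 0, -18], [0, 0, 0], 0], [[0, 0, -16], [0, 0, 0], 0], [[0, 0, -12], [0, 0, 0], 0]]'

```text
time: 15.47
eef_pos: [0.5884, 0.2349, 0.1526]
tool_rot: [-3.138, 0.003, -1.809]
wrist_force: [1.0, 0.9, -0.9]
finger_gap: 0.218
grasp_force: 59.8
```

Call:
step_arm --increments '[[[0, 0, 0], [0, 0, -0.0912], 0], [[0, 0, 0], [0, 0, -0.0912], 0], [[0, 0, 0], [0, 0, -0.0912], 0], [[0, 0, 0], [0, 0, -0.0912], 0], [[0, 0, 0], [0, 0, -0.0912], 0]]'

```text
time: 15.88
eef_pos: [0.5876, 0.2345, 0.1503]
tool_rot: [-3.14, 0.0, -1.349]
wrist_force: [-0.3, -0.7, -1.1]
finger_gap: 0.221
grasp_force: 59.9
```

Call:
step_arm --increments '[[[15, 3.7, 0], [0, 0, 0], 0], [[25, 6.2, 0], [0, 0, 0], 0], [[28, 6.9, 0], [0, 0, 0], 0], [[28, 6.9, 0], [0, 0, 0], 0], [[28, 6.9, 0], [0, 0, 0], 0]]'

```text
time: 16.3
eef_pos: [0.5841, 0.1053, 0.15]
tool_rot: [-3.14, -0.0, -1.354]
wrist_force: [0.4, -0.6, -1.8]
finger_gap: 0.219
grasp_force: 59.9
```

Call:
step_arm --increments '[[[28, 6.9, 0], [0, 0, 0], 0], [[28, 6.9, 0], [0, 0, 0], 0], [[28, 6.9, 0], [0, 0, 0], 0], [[28, 6.9, 0], [0, 0, 0], 0], [[28, 6.9, 0], [0, 0, 0], 0]]'

```text
time: 16.72
eef_pos: [0.5806, -0.0392, 0.1502]
tool_rot: [-3.14, -0.0, -1.354]
wrist_force: [1.3, -0.5, -1.3]
finger_gap: 0.214
grasp_force: 59.9
```

Call:
step_arm --increments '[[[28, 7, 0], [0, 0, 0], 0], [[28, 7, 0], [0, 0, 0], 0], [[28, 7, 0], [0, 0, 0], 0], [[25, 6.3, 0], [0, 0, 0], 0], [[20.7, 5.2, 0], [0, 0, 0], 0]]'

```text
time: 17.13
eef_pos: [0.5766, -0.1733, 0.1501]
tool_rot: [-3.14, -0.001, -1.355]
wrist_force: [0.9, 0.6, -0.7]
finger_gap: 0.218
grasp_force: 59.9
```

Call:
step_arm --increments '[[[0, 0, 0], [0, 0, 0], 0], [[0, 0, 0], [0, 0, 0], 0], [[0, 0, 0], [0, 0, 0], 0]]'

```text
time: 17.38
eef_pos: [0.5768, -0.1713, 0.1495]
tool_rot: [-3.141, -0.0, -1.355]
wrist_force: [-0.2, 0.1, -1.2]
finger_gap: 0.217
grasp_force: 59.9
```

Run:
```python
from h import *
snap("side","pics/s6.png");q=r.sense();print(q["eef_pos"],q["tool_rot"])
s=cv2.imread("pics/s6.png")[150:340,370:510]
cv2.imwrite("pics/c6.png",cv2.convertScaleAbs(cv2.resize(s,None,fx=3,fy=3),alpha=1.4,beta=15))
```

```text
[ 0.57693388 -0.17082476  0.14948803] [-3.14084491e+00 -1.75948370e-04 -1.35369738e+00]
```

View pics/c6.png

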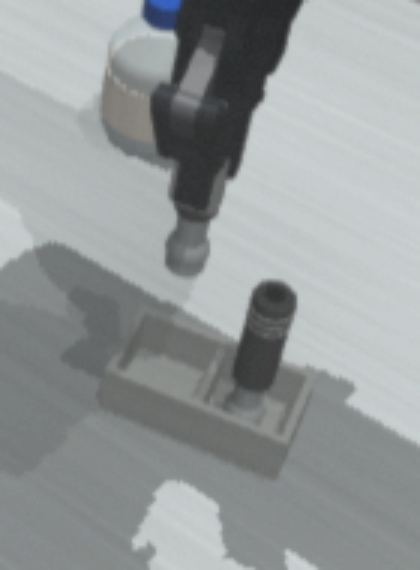

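The second holder is upright above the left compartment (foot at (187,272)), and the first still stands. Lower it.

Call:
step_arm --increments '[[[0, 0, 12], [0, 0, 0], 0], [[0, 0, 20], [0, 0, 0], 0], [[0, 0, 22], [0, 0, 0], 0], [[0, 0, 20], [0, 0, 0], 0], [[0, 0, 11], [0, 0, 0], 0]]'

```text
time: 17.85
eef_pos: [0.5759, -0.1699, 0.062]
tool_rot: [3.139, 0.001, -1.352]
wrist_force: [-0.0, 0.2, -1.7]
finger_gap: 0.213
grasp_force: 60.0
```

Call:
step_arm --increments '[[[0, 0, 5], [0, 0, 0], 0], [[0, 0, 2.5], [0, 0, 0], 0], [[0, 0, 0.5], [0, 0, 0], 0], [[0, 0, 0], [0, 0, 0], 0], [[0, 0, 0], [0, 0, 0], 0]]'

```text
time: 18.27
eef_pos: [0.5776, -0.171, 0.057]
tool_rot: [-3.14, -0.0, -1.353]
wrist_force: [0.2, 0.7, -1.5]
finger_gap: 0.218
grasp_force: 60.0
```

Call:
step_arm --increments '[[[0, 0, 1], [0, 0, 0], 0], [[0, 0, 0], [0, 0, 0], 0], [[0, 0, 0.8], [0, 0, 0], 0], [[0, 0, 0], [0, 0, 0], 0]]'

```text
time: 18.6
eef_pos: [0.5769, -0.171, 0.0542]
tool_rot: [-3.141, -0.0, -1.353]
wrist_force: [0.1, -0.3, -0.6]
finger_gap: 0.219
grasp_force: 60.0
```

Call:
step_arm --increments '[[[0, 0, 0.7], [0, 0, 0], 0], [[0, 0, 0], [0, 0, 0], 0]]'

```text
time: 18.77
eef_pos: [0.577, -0.1711, 0.0537]
tool_rot: [-3.141, -0.0, -1.353]
wrist_force: [-1.4, -0.4, 2.5]
finger_gap: 0.219
grasp_force: 60.9
```

Contact. Release, rise, and look at the result.

Call:
step_arm --increments '[[[0, 0, 0], [0, 0, 0], 0], [[0, 0, 0], [0, 0, 0], 22], [[0, 0, 0], [0, 0, 0], 28], [[0, 0, 0], [0, 0, 0], 40], [[0, 0, 0], [0, 0, 0], 60]]'

```text
time: 19.18
eef_pos: [0.5769, -0.171, 0.0533]
tool_rot: [3.142, 0.0, -1.353]
wrist_force: [-0.6, 0.3, -0.0]
finger_gap: 0.592
grasp_force: 0.0
```

Call:
step_arm --increments '[[[0, 0, 0], [0, 0, 0], 75], [[0, 0, 0], [0, 0, 0], 85], [[0, 0, 0], [0, 0, 0], 85], [[0, 0, -10], [0, 0, 0], 85], [[0, 0, -20], [0, 0, 0], 85]]'

```text
time: 19.6
eef_pos: [0.5752, -0.1709, 0.0819]
tool_rot: [3.137, 0.001, -1.354]
wrist_force: [0.3, 0.8, 0.2]
finger_gap: 0.994
grasp_force: 0.0
```

Call:
step_arm --increments '[[[0, 0, -28], [0, 0, 0], 85], [[0, 0, -30], [0, 0, 0], 85], [[0, 0, -30], [0, 0, 0], 85], [[0, 0, -20], [0, 0, 0], 85], [[0, 0, 0], [0, 0, 0], 85]]'

```text
time: 20.02
eef_pos: [0.5795, -0.1715, 0.1977]
tool_rot: [-3.133, -0.003, -1.352]
wrist_force: [1.6, 0.2, 0.2]
finger_gap: 0.996
grasp_force: 0.0
```

Call:
step_arm --increments '[[[0, 0, 0], [0, 0, 0], 85], [[0, 0, 0], [0, 0, 0], 85]]'

```text
time: 20.18
eef_pos: [0.5765, -0.1709, 0.1914]
tool_rot: [3.142, 0.0, -1.353]
wrist_force: [-0.6, 0.1, -1.0]
finger_gap: 0.996
grasp_force: 0.0
```

Run:
```python
from h import *
snap("side","pics/s7.png");q=r.sense();print(q["eef_pos"],q["wrist_force"])
s=cv2.imread("pics/s7.png")[110:360,200:520]
cv2.imwrite("pics/c7.png",cv2.convertScaleAbs(cv2.resize(s,None,fx=2.4,fy=2.4),alpha=1.4,beta=15))
```

```text
[ 0.57621417 -0.17091292  0.19077266] [-0.37506447  0.06758063 -0.85913779]
```

View pics/c7.png

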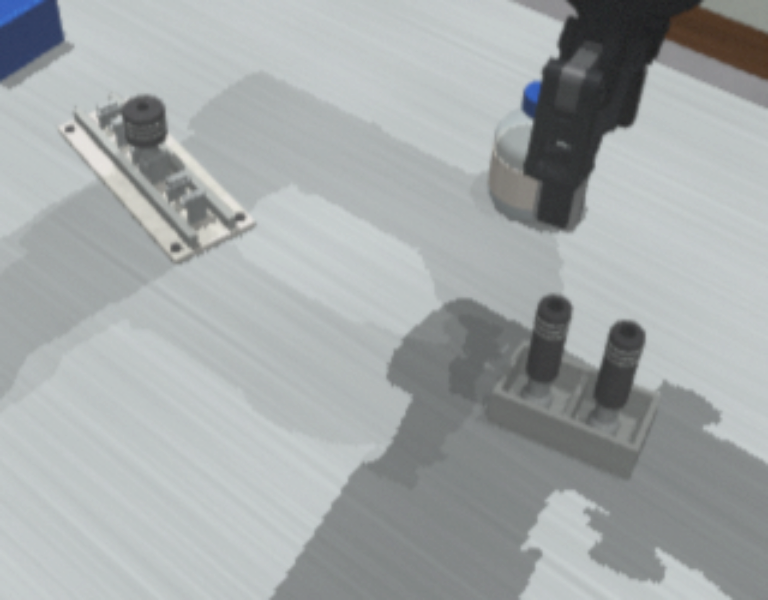

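Both slim holders stand upright in their compartments, at (545,350) and (618,370). The stout one is still in its clip at (145,120), and the gripper is clear.

```bash
python3 -c "
from station import r
print(r.finish_job())"
```

```text
the job is handed in; nothing more can be done
None
```

Both slim holders stand upright, each in its own compartment of the stand; the first was released before the second left its clip, the stout one is still clipped, and the job was handed in at about 20 s with the gripper clear (no verdict was returned).

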